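# Back off the ratchet clamp on a leaded glass panel

### The arm

A 7-joint arm with a two-finger parallel gripper is mounted at the origin on the work surface. World frame = base frame: x ahead of the robot, y to its left, z up, the work surface at z = 0. Lengths are in m, angles in rad, forces in N, time in s.
With the tool pointing down it reaches from about 0.425 to 0.95 m from the base axis. Payload 4.7 kg.
Tool frame: the origin (TCP) lies on the centre line of the jaws, within the pads' length; the fingertips stand 11 mm ahead of it and the grasp point (between the pads) lies 8 mm behind it; z points along the fingers, y is the line along which they close (so a half turn about z gives the same grasp; the last joint's range is limited). The gripper opens to 85 mm and grips with 20 to 120 N. Pads are 22 mm wide; open, the fingers measure 114 mm over their backs; the gripper's body (76 mm by 85 mm) begins 54 mm behind the grasp point. The pads swing forward as they close: fully open they stand 13 mm farther back than shut.
Start: joints at [1.243, 0.469, -0.049, 1.532, 0.024, 1.141, -0.082], TCP at [0.199, -0.645, 0.242] pointing down, gripper open.
Joint ranges: [-2.59, 2.59], [-0.33, 1.99], [-1.39, 1.29], [0.1, 2.45], [-1.04, 4.18], [0.21, 1.99], [-2.66, 2.66]. Speed limits (rad/s): [2.57, 2.57, 3.14, 3.14, 3.14, 3.14, 3.14].

### API

Orientations are given as a unit quaternion [x, y, z, w].
In Python, from cell import bot gives the robot as it stands.
- The arm moves only by the tool inch_along, called after ">>>" as a command line: name --argument value ..., lists and objects as JSON in quotes. Schema: {"type":"object","properties":{"offsets":{"type":"array","items":{"type":"array","prefixItems":[{"type":"array","items":{"type":"number"},"minItems":3,"maxItems":3},{"type":"array","items":{"type":"number"},"minItems":3,"maxItems":3},{"type":"number"}],"minItems":3,"maxItems":3},"minItems":1,"maxItems":10},"only":{"type":"string"},"quiet":{"type":"boolean"},"lines":{"type":"string"}},"required":["offsets"],"additionalProperties":false}. offsets is a list of rows, 1 to 10 of them, each written [[rx, ry, rz], [dx, dy, dz], opening]: a rotation vector rx, ry, rz in parts of the range, where 1.0 means 2 rad, then dx, dy, dz in fractions of the full range, 1 being 0.8 m, then the opening from 0.0 (shut) to 1.0 (fully open); each row is the pose to reach, as a shift and turn from the pose commanded when the call began, along the tool's axes at that moment; what a row does not reach only later rows make up. A row lasts 1/8 s, in which the tool goes at most 0.0625 m and 0.188 rad, less where a joint would pass 70% of its speed; a pose out of reach is approached as far as the arm can. The fingers move at their own pace and stop on an object; the grip force is fixed at half the most. Time passes only in rows, so rows that do not move let the fingers close. The tool returns the time, the measured TCP pose, the force, the opening and the grip force at its end. only (a regular expression) keeps the lines of the reply that match it, lines (a string "A,B") keeps lines A to B, and quiet returns only ok. Input that does not fit is refused with a message, and nothing moves.
- bot.get_obs(): the state, without advancing time (a new reading comes with each control period).
- bot.grab_frame(name): name is "scene" or "side" or "wrist"; returns the picture (420x560x3 uint8, red, green, blue); there is no depth.
- bot.camera_info(name): a dict with "fx", "fy", "cx", "cy" (pixels), "R" (3x3) and "t" (3): a world point X has camera coordinates R X + t; the wrist camera has in their place "T_tool_cam" (4x4, takes a point from camera to tool coordinates, whose origin is the TCP and whose axes are the flange's). Camera axes: x right, y down, z forward; pixel columns grow to the right and rows downward; lengths in m; the calibration is good to about 2 mm. The wrist camera is an equidistant fisheye: a pixel r from the principal point sees the ray r / f radians off the axis. A picture is of the moment at which its call begins: read the wrist's pose just before it. camera_info takes no time and is no camera call.
- bot.close_job(): hands the job in; it is judged then, once.
The state is a dict: "t": time; "joint_positions": joint angles; "qd": joint speeds; "tau": joint torques, N m; "eef_pos": TCP position; "ee_rot": TCP orientation; "ft_force": force on the tool from outside, world axes, zero at the start; "torque": the same for the moment, N m; "finger_gap": opening from 0.0 (shut) to 1.0 (fully open); "grip_force": force on a finger pad.
Only numpy, scipy, OpenCV 4.12 (cv2) and the standard library are available. Lean on these libraries where they do the work, as an engineer would, in place of code of your own. Each camera call takes 0.05 s, during which the arm holds its last target. There are 200 camera calls.

### The job

The leaded glass panel is held in the ratchet clamp and must be freed: flip the ratchet's direction pawl (the stalk with the ball) over from tighten to release, then swing the handle calmly back and forth until the jaw stands at least 30 mm clear of the panel. Work the jaw only by the handle, leave the panel lying where it is, and let go.

Things in the scene. Friction and masses are not known exactly. Their poses are not given: they have to be found in the camera images.
- clamp: glazing clamp fixed to the table: plywood board (240 mm wide, own y -100 to +345 mm, top at z = 18) with a steel pin wheel (108 mm across, upright axis), a jaw, the panel and a fence in turn along own y. Origin on the wheel's axis at table height, z up. A 50 mm tall jar stands on it at x 95, y 40. The green block's crank elsewhere, without a pin wheel, is not part of it
- handle (a joint): handle's swing about the wheel's axis, rad, stops at -0.55 and 0.55, clockwise from above positive; knob at angle (clamp yaw - pi/2 - value). Stays where left; 3 N at the knob swings it, 6 N when it turns the wheel. Pawl on release: clockwise strokes back the jaw off 24 mm per rad, anticlockwise ones click freely over the teeth (0.31 rad each, up to one lost per stroke)
- handle_grip (a point): middle of the round upright wooden knob at the end of the handle (a steel bar, top at z = 80 mm), 170 mm from the wheel's axis; knob 27 mm thick, from z = 80 to 138 mm, this point at z = 115 mm
- pawl (a joint): tumbler direction pawl above the wheel's rim, a stalk with a brass ball leaning to either side, rad: 0 = tighten (as found), 0.55 upright, 1.1 = release, as the ball tips away from the robot (clamp's +x). Falls to either stop by its weight; under 2 N at the ball tips it. It rocks up to 0.4 rad off its stop as it clicks over teeth; swinging the knob faster than 0.25 m/s can throw it over
- pawl_tip (a point): centre of the pawl's brass ball, 28 mm across. It swings on a level pivot 80 mm up and 45 mm from the wheel's axis, straight oppopoint the handle's knob, at 55 mm radius, square to the handle: at either stop it stands 29 mm to the side of the handle's line at z = 127 mm, upright at z = 135 mm. Below it the handle's boss reaches z = 98 mm
- jaw: wooden jaw bar 160 x 20 x 26 mm on a steel rack that the wheel drives; slides along the clamp's y. Origin at the foot of the middle of its pressing face: at y = 160 mm in the clamp's frame when closed on the panel, as found; smaller y is further off, 90 mm at its stop
- panel: leaded glass panel 170 x 150 x 12 mm lying loose on the board between jaw and fence, 0.7 kg. Origin in the middle of its underside, at y = 236 mm in the clamp's frame

How it is judged:
By the outcome, as a careful person would: the job done as asked, in the order asked, and still so for the second after the job is handed in, with the robot touching nothing.
It also fails if it takes over 61 s, if anything falls off the work surface, if the arm or the gripper's body presses on something with over 40 N, if the wrist force passes 120 N, or if a joint passes its speed limit or range.

## Working session

There is one attempt and no reset: what is moved stays moved. The work goes in short steps, Python scripts to look and compute and a tool call to move; the robot and the scene stay as the last step left them, time stands still between calls to the robot, and variables do not carry over. Pictures are saved under pics/ and viewed, at most 10 in all, crops included, and the job is handed in when it is done.

```bash
ls; mkdir -p pics; python3 - <<'E'
from cell import bot
import cv2,numpy as np
for n in("scene","side"):
    cv2.imwrite(f"pics/{n}0.png",bot.grab_frame(n)[:,:,::-1])
    c=bot.camera_info(n);print(n,{k:np.round(v,3).tolist() for k,v in c.items()})
o=bot.get_obs();print(o['t'],o['eef_pos'],o['ee_rot'],o['finger_gap'],o['ft_force'])
print({k:np.round(v,3).tolist() for k,v in bot.camera_info("wrist").items()})
E
```

```text
cell.py
pics
scene {'fx': 508.539, 'fy': 508.539, 'cx': 278.793, 'cy': 211.971, 'R': [[-0.72, 0.693, -0.022], [0.488, 0.484, -0.726], [-0.493, -0.534, -0.687]], 't': [0.342, -0.268, 1.376]}
side {'fx': 413.807, 'fy': 413.807, 'cx': 282.157, 'cy': 209.584, 'R': [[-0.852, -0.523, 0.023], [-0.301, 0.454, -0.839], [0.429, -0.721, -0.544]], 't': [0.576, 0.225, 0.712]}
0.1 [ 0.19857339 -0.6446183   0.24135773] [ 9.88854734e-01  1.48881051e-01 -1.70364460e-04 -8.47557059e-04] 1.0005724767913116 [-0.00890377  0.50994237  0.95387891]
{'fx': 325.192, 'fy': 325.192, 'cx': 279.448, 'cy': 213.674, 'T_tool_cam': [[0.001, -0.959, -0.283, 0.074], [1.0, 0.001, 0.001, 0.0], [-0.0, -0.283, 0.959, -0.131], [0.0, 0.0, 0.0, 1.0]]}
```

View pics/scene0.png

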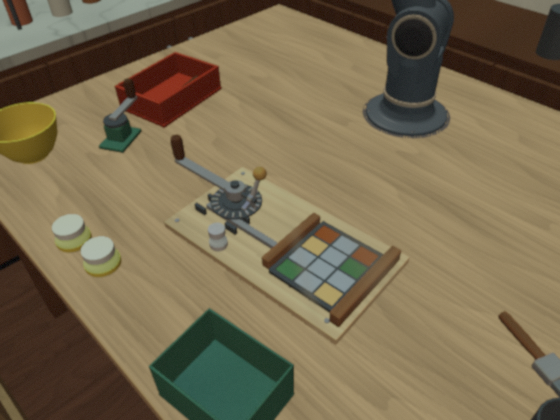

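View pics/side0.png

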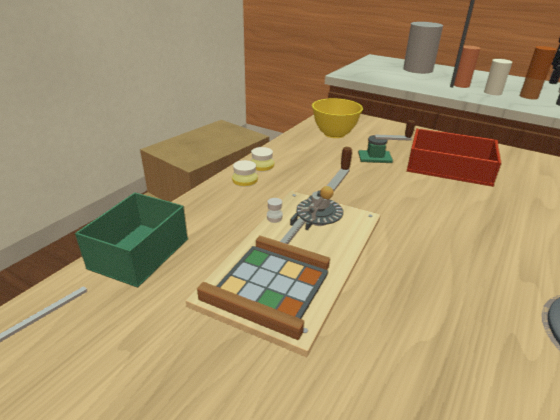

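The scene view shows the knob near (177,148), the ball at (260,174) and the wheel at (235,200). In the side view the knob is near (346,158), the ball at (327,193) and the wheel at (320,210). I'll enlarge both to read these more closely.

```bash
python3 - <<'E'
import cv2,numpy as np
a=cv2.imread("pics/scene0.png")[125:225,160:290]; b=cv2.imread("pics/side0.png")[140:240,255:385]
f=lambda i:cv2.resize(i,None,fx=6,fy=6,interpolation=cv2.INTER_CUBIC)
cv2.imwrite("pics/crop0.png",f(a)[:, :]);cv2.imwrite("pics/crop1.png",f(b))
E
```

```text
(no output)
```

View pics/crop0.png

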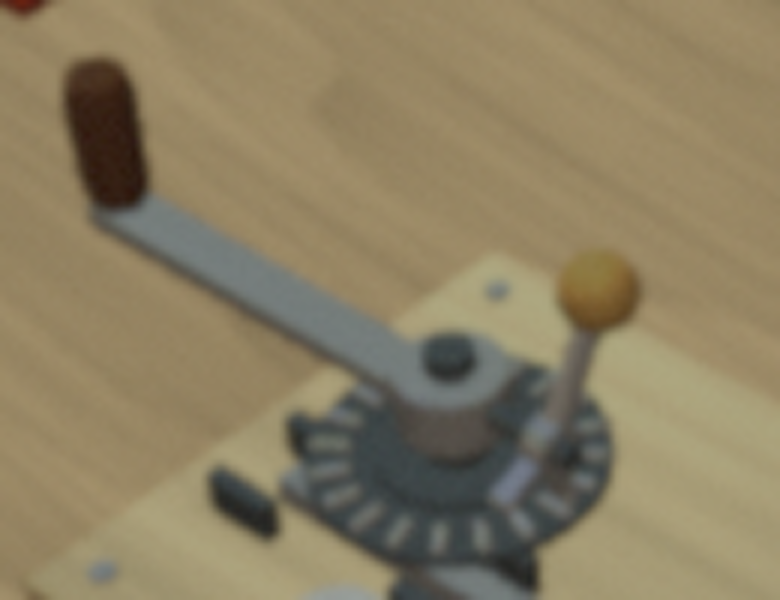

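View pics/crop1.png

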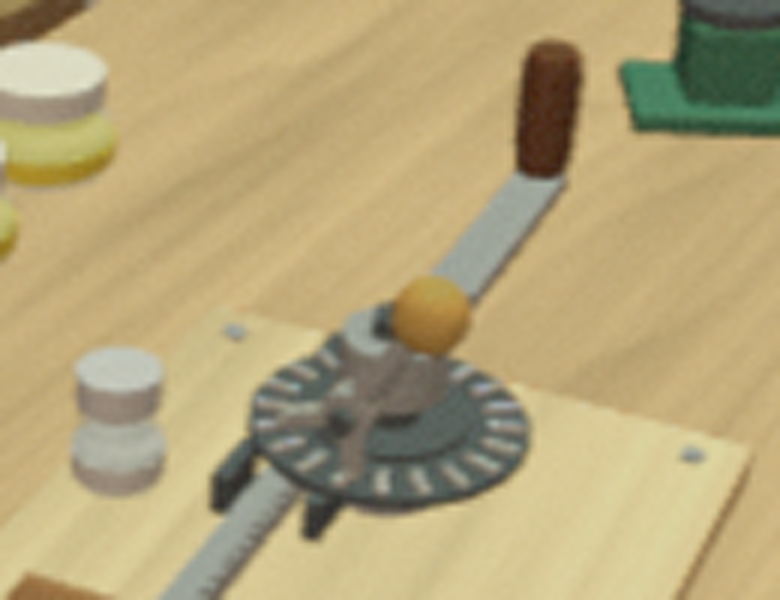

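```bash
cat > h.py <<'E'
from cell import bot
import cv2,numpy as np
def P(n):
    c=bot.camera_info(n);K=np.array([[c['fx'],0,c['cx']],[0,c['fy'],c['cy']],[0,0,1]])
    return K@np.c_[np.array(c['R']),np.array(c['t'])]
Ps,Pd=P("scene"),P("side")
def tri(a,b):
    X=cv2.triangulatePoints(Ps,Pd,np.float64(a).reshape(2,1),np.float64(b).reshape(2,1))[:,0];X=X[:3]/X[3]
    pr=lambda M:(lambda v:v[:2]/v[2])(M@np.r_[X,1])
    return X,np.r_[pr(Ps)-a,pr(Pd)-b]
E
python3 - <<'E'
from h import *
a0=np.array([160,125]);b0=np.array([255,140])
pts=dict(knobmid=((107,135),(549,110)),knobbot=((122,193),(543,166)),knobtop=((99,76),(554,54)),ball=((598,289),(431,316)),bolt=((448,350),(383,318)),screwR=((497,290),(692,455)),screwF=((103,571),(234,331)),wheel=((455,455),(390,425)))
for k,(a,b) in pts.items():
    X,r=tri(a0+(np.array(a)-2.5)/6,b0+(np.array(b)-2.5)/6);print(k,X.round(4),r.round(1))
E
```

```text
knobmid [ 0.6015 -0.1814  0.1085] [-0.  -0.1 -0.1  0.1]
knobbot [ 0.6008 -0.18    0.0828] [-0.  -0.2 -0.1  0.2]
knobtop [ 0.6013 -0.1793  0.135 ] [-0.  -0.1 -0.   0.1]
ball [0.5529 0.0302 0.1288] [ 0.   0.1  0.1 -0.1]
bolt [ 0.5878 -0.0078  0.0996] [ 0.2  0.7  0.5 -0.8]
screwR [ 0.4932 -0.101   0.0196] [-0.  -0.  -0.   0.1]
screwF [ 0.6922 -0.0812  0.0202] [-0.  -0.1 -0.1  0.1]
wheel [ 0.5851 -0.0141  0.0482] [ 0.   0.1  0.  -0.1]
```

```bash
cat >> h.py <<'E'
from scipy.spatial.transform import Rotation as Ro
AX=np.array([.5856,-.0109]);YAW=.096
def C(x,y,z):  # clamp -> world
    c,s=np.cos(YAW),np.sin(YAW);return np.array([AX[0]+c*x-s*y,AX[1]+s*x+c*y,z])
def rel(p,yaw=None):
    o=bot.get_obs();R=Ro.from_quat(o['ee_rot']);d=R.inv().apply(np.array(p)-o['eef_pos'])
    rv=[0,0,0]
    if yaw is not None:
        T=Ro.from_matrix(np.array([[np.cos(yaw),np.sin(yaw),0],[np.sin(yaw),-np.cos(yaw),0],[0,0,-1]]))
        rv=(R.inv()*T).as_rotvec()
    print(np.round(rv,3),d.round(4),'dist',np.linalg.norm(d).round(3))
E
python3 - <<'E'
from h import *
rel(C(-.094,.045,.25),YAW+np.pi/2); print(C(-.094,.045,.25))
E
```

```text
[-2.000e-03 -1.000e-03 -1.368e+00] [ 0.4735 -0.5547 -0.0077] dist 0.729
[0.48771945 0.02488265 0.25      ]
```

The rows are not in the units I measure in: shifts go in shares of 0.8 m and turns go in shares of 2 rad. I convert before sending: -0.433 m is -0.5413, -0.41 m is -0.5125, -1.368 rad is -0.684.

>>> inch_along --offsets '[[[0, 0, -0.05], [0.0438, -0.0525, 0], 0.5], [[0, 0, -0.125], [0.0938, -0.11, 0], 0], [[0, 0, -0.2], [0.1438, -0.1675, 0], 0], [[0, 0, -0.275], [0.1925, -0.225, 0], 0], [[0, 0, -0.35], [0.2413, -0.2825, 0], 0], [[0, 0, -0.425], [0.29, -0.34, 0], 0], [[0, 0, -0.5], [0.3388, -0.3975, 0], 0], [[0, 0, -0.575], [0.3875, -0.4538, 0], 0], [[0, 0, -0.65], [0.4375, -0.5125, 0], 0], [[0, 0, -0.684], [0.4625, -0.5413, 0], 0]]'

```text
t: 1.35
eef_pos: [0.4255, -0.1189, 0.2424]
ee_rot: [0.67, 0.743, 0.0, 0.0]
ft_force: [0.2, 0.0, -0.6]
finger_gap: 0.002
grip_force: 0.0
```

```bash
python3 - <<'E'
from h import *
rel(C(-.094,.045,.25),YAW+np.pi/2)
E
```

```text
[ 0.    -0.     0.007] [ 0.1366  0.0767 -0.0075] dist 0.157
```

Converted, 0.137 m is 0.1713, 0.125 m is 0.1563.

>>> inch_along --offsets '[[[0, 0, 0], [0.0563, 0.0313, 0], 0], [[0, 0, 0], [0.1138, 0.0638, 0], 0], [[0, 0, 0], [0.1563, 0.0875, 0], 0], [[0, 0, 0], [0.1713, 0.0963, 0], 0], [[0, 0, 0], [0.1713, 0.0963, 0.0375], 0], [[0, 0, 0], [0.1713, 0.0963, 0.0875], 0], [[0, 0, 0], [0.1713, 0.0963, 0.125], 0], [[0, 0, 0], [0.1713, 0.0963, 0.1425], 0], [[0, 0, 0], [0.1713, 0.0963, 0.1425], 0]]'

```text
t: 2.48
eef_pos: [0.488, 0.0207, 0.1278]
ee_rot: [0.673, 0.74, -0.001, -0.0]
ft_force: [0.2, -0.7, 0.3]
finger_gap: 0.001
grip_force: 0.0
```

```bash
python3 - <<'E'
from h import *
rel(C(-.0165,.045,.126),YAW+np.pi/2)
cv2.imwrite("pics/s2.png",cv2.resize(bot.grab_frame("side")[130:250,240:400,::-1],None,fx=4,fy=4))
E
```

```text
[-0.002  0.    -0.001] [0.0042 0.0776 0.0017] dist 0.078
```

View pics/s2.png

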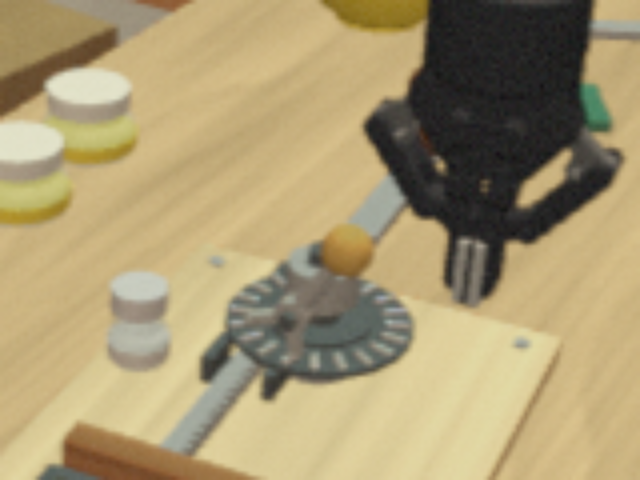

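The closed fingertips are at crop (470,295), to the robot's side of the brass ball at (347,250) and level with it, with a clear path to push.

Converted, 0.082 m is 0.1025, 0.076 m is 0.095.

>>> inch_along --offsets '[[[0, 0, 0], [0.005, 0.025, 0.0025], 0], [[0, 0, 0], [0.005, 0.0425, 0.0025], 0], [[0, 0, 0], [0.005, 0.0513, 0.0025], 0], [[0, 0, 0], [0.005, 0.06, 0.0025], 0], [[0, 0, 0], [0.005, 0.0688, 0.0025], 0], [[0, 0, 0], [0.005, 0.0775, 0.0025], 0], [[0, 0, 0], [0.005, 0.0863, 0.0025], 0], [[0, 0, 0], [0.005, 0.095, 0.0025], 0], [[0, 0, 0], [0.005, 0.1025, 0.0025], 0], [[0, 0, 0], [0.005, 0.1025, 0.0025], 0]]'

```text
t: 3.78
eef_pos: [0.5701, 0.0333, 0.1263]
ee_rot: [0.672, 0.74, 0.0, 0.0]
ft_force: [0.3, 0.3, 0.4]
finger_gap: 0.001
grip_force: 0.0
```

```bash
python3 - <<'E'
from h import *
cv2.imwrite("pics/s3.png",cv2.resize(bot.grab_frame("side")[130:250,240:400,::-1],None,fx=4,fy=4))
E
```

```text
(no output)
```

View pics/s3.png

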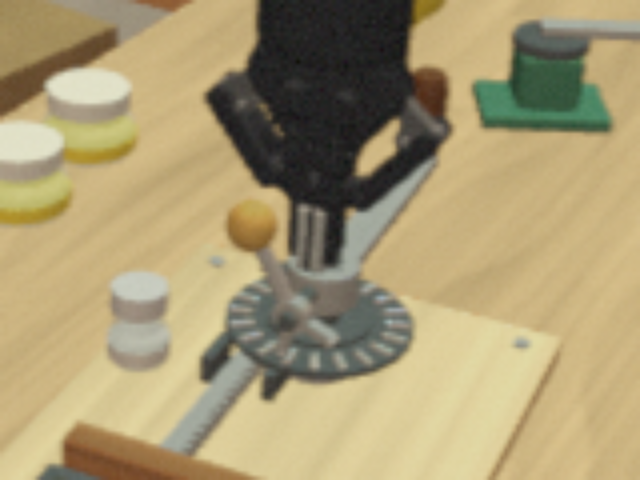

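The ball now leans to the far side at crop (250,225), well clear of the fingers, so the pawl is over on release. Next I'll back away, rise and go above the knob.

Converted, -0.215 m is -0.2688, -0.045 m is -0.0563.

>>> inch_along --offsets '[[[0, 0, 0], [0, -0.0375, 0], 0], [[0, 0, 0], [0, -0.0563, -0.0375], 0], [[0, 0, 0], [0, -0.0563, -0.0938], 0.3], [[0, 0, 0], [-0.0375, -0.0375, -0.125], 1], [[0, 0, 0], [-0.1063, -0.0125, -0.125], 1], [[0, 0, 0], [-0.175, 0.0125, -0.125], 1], [[0, 0, 0], [-0.2375, 0.02, -0.125], 1], [[0, 0, 0], [-0.2688, 0.02, -0.125], 1], [[0, 0, 0], [-0.2688, 0.02, -0.125], 1]]'

```text
t: 4.95
eef_pos: [0.6056, -0.1818, 0.2257]
ee_rot: [0.674, 0.739, -0.001, -0.0]
ft_force: [-0.0, 0.7, 0.9]
finger_gap: 1.001
grip_force: 0.0
```

```bash
python3 - <<'E'
from h import *
rel(C(0,-.17,.105),YAW+np.pi/2)
rel([.6012,-.1802,.105],YAW+np.pi/2)
cv2.imwrite("pics/s4.png",cv2.resize(bot.grab_frame("side")[110:250,240:420,::-1],None,fx=4,fy=4))
E
```

```text
[-0.001  0.    -0.005] [ 0.0021 -0.0034  0.1207] dist 0.121
[-0.001  0.    -0.005] [ 0.0021 -0.0041  0.1207] dist 0.121
```

View pics/s4.png

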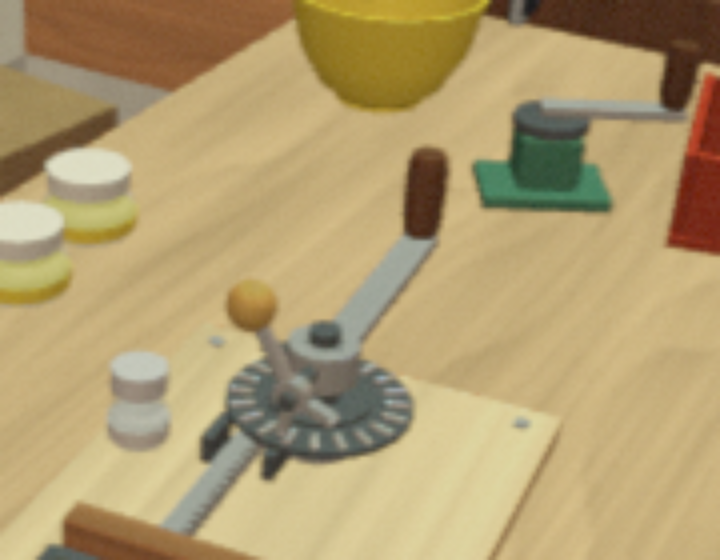

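The pawl ball is at crop (252,305), leaning away on its release stop. The knob has not moved, at crop (426,190). Descending around it with the fingers open.

Converted, 0.119 m is 0.1488, -0.004 m is -0.005.

>>> inch_along --offsets '[[[0, 0, 0], [0.0025, -0.005, 0.025], 1], [[0, 0, 0], [0.0025, -0.005, 0.075], 1], [[0, 0, 0], [0.0025, -0.005, 0.125], 1], [[0, 0, 0], [0.0025, -0.005, 0.1488], 1], [[0, 0, 0], [0.0025, -0.005, 0.1488], 0.7], [[0, 0, 0], [0.0025, -0.005, 0.1488], 0.38], [[0, 0, 0], [0.0025, -0.005, 0.1488], 0.38], [[0, 0, 0], [0.0025, -0.005, 0.1488], 0.38], [[0, 0, 0], [0.0025, -0.005, 0.1488], 0.38]]'

```text
t: 6.12
eef_pos: [0.6022, -0.1778, 0.1078]
ee_rot: [0.672, 0.74, 0.0, 0.0]
ft_force: [-0.4, 0.5, 0.3]
finger_gap: 0.38
grip_force: 0.0
```

```bash
python3 - <<'E'
from h import *
r=.17
for v0,vs in ((0,np.linspace(0,-.5,6)),(-.5,np.linspace(-.5,.5,11)),(.5,np.linspace(.5,-.5,11))):
    # tool frame at v0: x=radially inward, y=+tangent toward clamp x ; turning clockwise=+rz
    f=lambda v:np.array([-r*np.sin(v),-r*np.cos(v)])
    ey=np.array([np.cos(v0),-np.sin(v0)]); ex=np.array([np.sin(v0),np.cos(v0)])
    for v in vs[1:]:
        d=f(v)-f(v0);print(np.round([v-v0,d@ex,d@ey],4))
    print()
E
```

```text
[-0.1     0.0008  0.017 ]
[-0.2     0.0034  0.0338]
[-0.3     0.0076  0.0502]
[-0.4     0.0134  0.0662]
[-0.5     0.0208  0.0815]

[ 0.1     0.0008 -0.017 ]
[ 0.2     0.0034 -0.0338]
[ 0.3     0.0076 -0.0502]
[ 0.4     0.0134 -0.0662]
[ 0.5     0.0208 -0.0815]
[ 0.6     0.0297 -0.096 ]
[ 0.7     0.04   -0.1095]
[ 0.8     0.0516 -0.122 ]
[ 0.9     0.0643 -0.1332]
[ 1.      0.0781 -0.1431]

[-0.1     0.0008  0.017 ]
[-0.2     0.0034  0.0338]
[-0.3     0.0076  0.0502]
[-0.4     0.0134  0.0662]
[-0.5     0.0208  0.0815]
[-0.6     0.0297  0.096 ]
[-0.7     0.04    0.1095]
[-0.8     0.0516  0.122 ]
[-0.9     0.0643  0.1332]
[-1.      0.0781  0.1431]
```

Converted, 0.0815 m is 0.1019, 0.074 m is 0.0925, -0.5 rad is -0.25.

>>> inch_along --offsets '[[[0, 0, -0.025], [0, 0.0106, 0], 0.38], [[0, 0, -0.075], [0.0025, 0.0318, 0], 0.38], [[0, 0, -0.125], [0.0063, 0.0525, 0], 0.38], [[0, 0, -0.175], [0.0125, 0.0725, 0], 0.38], [[0, 0, -0.225], [0.0213, 0.0925, 0], 0.38], [[0, 0, -0.25], [0.0263, 0.1019, 0], 0.38], [[0, 0, -0.25], [0.0263, 0.1019, 0], 0.38]]'

```text
t: 7.0
eef_pos: [0.6814, -0.1486, 0.1072]
ee_rot: [0.468, 0.883, 0.0, 0.0]
ft_force: [-0.7, 0.0, 0.3]
finger_gap: 0.382
grip_force: 0.0
```

```bash
python3 - <<'E'
from h import *
v=-.5;rel(C(-.17*np.sin(v),-.17*np.cos(v),.107),YAW+np.pi/2-v)
E
```

```text
[ 0.001 -0.    -0.   ] [-0.0023 -0.002   0.0002] dist 0.003
```

>>> inch_along --offsets '[[[0, 0, 0.05], [0.0013, -0.0213, 0], 0.38], [[0, 0, 0.1], [0.0038, -0.0425, 0], 0.38], [[0, 0, 0.15], [0.01, -0.0625, 0], 0.38], [[0, 0, 0.2], [0.0163, -0.0825, 0], 0.38], [[0, 0, 0.25], [0.0263, -0.1019, 0], 0.38], [[0, 0, 0.3], [0.0375, -0.12, 0], 0.38], [[0, 0, 0.35], [0.05, -0.1369, 0], 0.38], [[0, 0, 0.4], [0.065, -0.1525, 0], 0.38], [[0, 0, 0.45], [0.08, -0.1663, 0], 0.38], [[0, 0, 0.5], [0.0975, -0.1788, 0], 0.38]]'

```text
t: 8.25
eef_pos: [0.5204, -0.1654, 0.1078]
ee_rot: [0.836, 0.549, 0.002, 0.002]
ft_force: [5.1, -1.1, -5.1]
finger_gap: 0.382
grip_force: 2.7
```

```bash
python3 - <<'E'
from h import *
v=.5;rel(C(-.17*np.sin(v),-.17*np.cos(v),.107),YAW+np.pi/2-v)
cv2.imwrite("pics/s5.png",cv2.resize(bot.grab_frame("side")[110:330,190:410,::-1],None,fx=2.7,fy=2.7))
E
```

```text
[ 0.006 -0.002 -0.005] [-0.0024 -0.0008  0.0008] dist 0.003
```

View pics/s5.png

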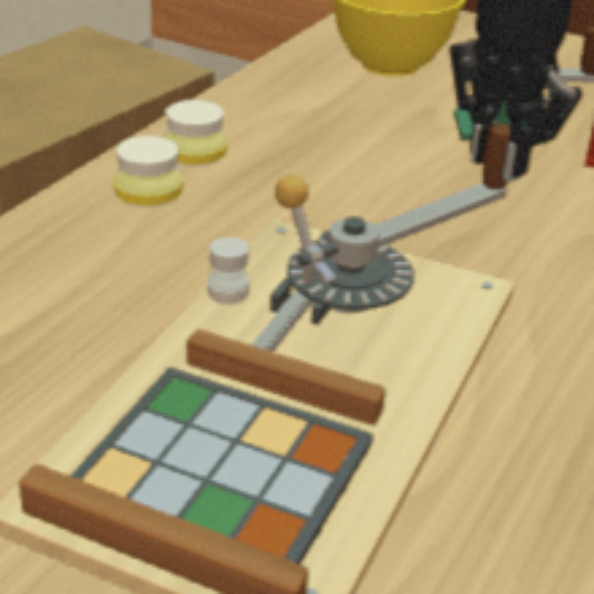

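The jaw has backed off by about 20 mm, the panel is still against the fence, and the ball at (292,190) still leans to release. One more full cycle.

Converted, 0.143 m is 0.1788, 0.133 m is 0.1663, -1 rad is -0.5.

>>> inch_along --offsets '[[[0, 0, -0.04], [0, 0.0163, 0], 0.38], [[0, 0, -0.09], [0.0025, 0.0375, 0], 0.38], [[0, 0, -0.14], [0.0075, 0.0588, 0], 0.38], [[0, 0, -0.19], [0.015, 0.0788, 0], 0.38], [[0, 0, -0.25], [0.025, 0.1019, 0], 0.38], [[0, 0, -0.3], [0.0363, 0.12, 0], 0.38], [[0, 0, -0.35], [0.0488, 0.1369, 0], 0.38], [[0, 0, -0.4], [0.0638, 0.1525, 0], 0.38], [[0, 0, -0.45], [0.0788, 0.1663, 0], 0.38], [[0, 0, -0.5], [0.0963, 0.1788, 0], 0.38]]'

```text
t: 9.55
eef_pos: [0.68, -0.1507, 0.1072]
ee_rot: [0.467, 0.884, -0.001, -0.001]
ft_force: [-2.7, -0.7, 0.1]
finger_gap: 0.379
grip_force: 1.0
```

```bash
python3 - <<'E'
from h import *
v=-.5;rel(C(-.17*np.sin(v),-.17*np.cos(v),.107),YAW+np.pi/2-v)
E
```

```text
[-0.003 -0.001  0.002] [-0.0014  0.0004  0.0001] dist 0.001
```

>>> inch_along --offsets '[[[0, 0, 0.04], [0.0013, -0.0163, 0], 0.38], [[0, 0, 0.09], [0.0038, -0.0375, 0], 0.38], [[0, 0, 0.14], [0.0088, -0.0588, 0], 0.38], [[0, 0, 0.19], [0.015, -0.0788, 0], 0.38], [[0, 0, 0.24], [0.025, -0.0988, 0], 0.38], [[0, 0, 0.3], [0.0363, -0.12, 0], 0.38], [[0, 0, 0.35], [0.0488, -0.1369, 0], 0.38], [[0, 0, 0.4], [0.0638, -0.1525, 0], 0.38], [[0, 0, 0.45], [0.0788, -0.1663, 0], 0.38], [[0, 0, 0.5], [0.0963, -0.1788, 0], 0.38]]'

```text
t: 10.8
eef_pos: [0.5212, -0.1665, 0.1081]
ee_rot: [0.835, 0.55, 0.003, 0.002]
ft_force: [5.2, 0.8, -2.7]
finger_gap: 0.383
grip_force: 2.6
```

```bash
python3 - <<'E'
from h import *
v=.5;rel(C(-.17*np.sin(v),-.17*np.cos(v),.107),YAW+np.pi/2-v)
for n in("scene","side"): cv2.imwrite(f"pics/{n}6.png",bot.grab_frame(n)[:,:,::-1])
a=cv2.imread("pics/scene6.png")[160:330,160:420];b=cv2.imread("pics/side6.png")[140:340,190:400]
f=lambda i,s:cv2.resize(i,s)
cv2.imwrite("pics/s6.png",np.hstack([f(a,(459,300)),f(b,(315,300))]))
E
```

```text
[ 0.006 -0.002 -0.003] [-0.0016 -0.002   0.001 ] dist 0.003
```

View pics/s6.png

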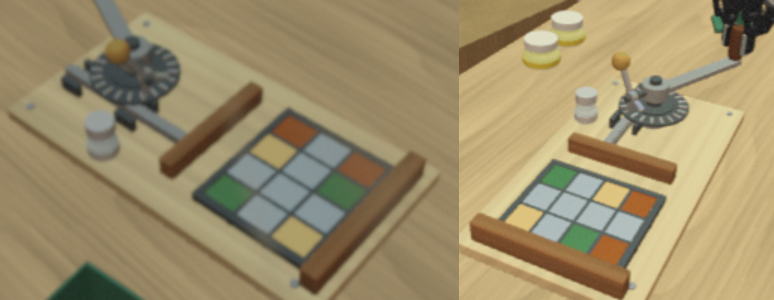

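```bash
python3 - <<'E'
from h import *
a0=np.array([160,160]);b0=np.array([190,140])
for k,(a,b) in dict(jawR=((262,90),(216,168)),jawL=((167,160),(111,144)),panR=((289,109),(206,197)),panL=((196,195),(94,161))).items():
    X,r=tri(a0+np.array(a)/1.765,b0+np.array(b)/1.5);d=X[:2]-AX;c,s=np.cos(YAW),np.sin(YAW)
    print(k,X.round(3),'clamp',(c*d[0]+s*d[1]).round(3),(-s*d[0]+c*d[1]).round(3),r.round(1))
E
```

```text
jawR [0.494 0.108 0.043] clamp -0.08 0.127 [-0.6 -1.8 -1.7  2.4]
jawL [0.647 0.116 0.037] clamp 0.073 0.12 [ 0.7  1.9  1.6 -2.3]
panR [0.486 0.145 0.028] clamp -0.084 0.165 [-0.2 -0.4 -0.4  0.6]
panL [0.65  0.162 0.027] clamp 0.081 0.166 [-0.2 -0.6 -0.5  0.7]
```

The jaw face measures y≈120–127 mm and the panel edge about 165 mm, so the gap is roughly 40 mm. Even with a full tooth lost on each of the two strokes it would be at least 32 mm. Releasing now.

Converted, -0.17 m is -0.2125, -0.16 m is -0.2.

>>> inch_along --offsets '[[[0, 0, 0], [0, 0, 0], 0.6], [[0, 0, 0], [0, 0, 0], 1], [[0, 0, 0], [0, 0, 0], 1], [[0, 0, 0], [0, 0, 0], 1], [[0, 0, 0], [0, 0, -0.0375], 1], [[0, 0, 0], [0, 0, -0.1], 1], [[0, 0, 0], [0, 0, -0.1625], 1], [[0, 0, 0], [-0.0375, 0, -0.2], 1], [[0, 0, 0], [-0.075, 0, -0.2125], 1], [[0, 0, 0], [-0.075, 0, -0.2125], 1]]'

```text
t: 12.15
eef_pos: [0.4949, -0.2245, 0.2781]
ee_rot: [0.836, 0.549, -0.0, 0.001]
ft_force: [0.7, 1.6, -1.2]
finger_gap: 1.002
grip_force: 0.0
```

```bash
python3 - <<'E'
from h import *
for n in("scene","side"): cv2.imwrite(f"pics/{n}7.png",bot.grab_frame(n)[:,:,::-1])
a=cv2.imread("pics/scene7.png")[110:330,150:420];b=cv2.imread("pics/side7.png")[120:340,190:410]
cv2.imwrite("pics/s7.png",np.hstack([cv2.resize(a,(440,359)),cv2.resize(b,(359,359))]))
E
```

```text
(no output)
```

View pics/s7.png

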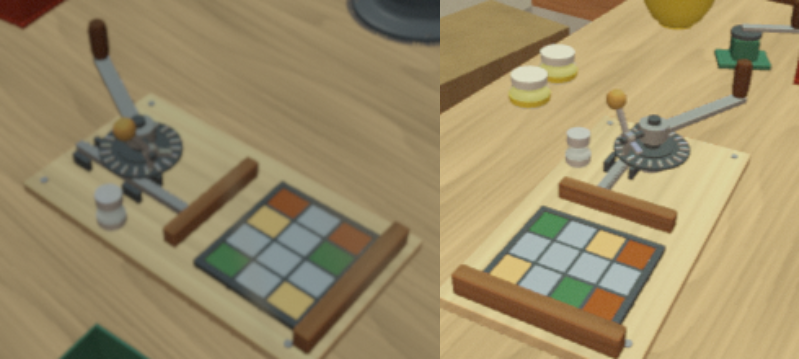

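The knob is free at (98,40), the pawl ball still leans to release, the panel is against the fence, and the jaw stands about 37 mm clear. Handing in.

```bash
python3 -c "
from cell import bot
print(bot.close_job())"
```

```text
the job is handed in; nothing more can be done
None
```

The job is handed in, though no verdict came back: the pawl is flipped to release, two handle strokes backed the jaw off to about 37–40 mm from the panel (measured in the images), the panel lies where it was, and the gripper is clear of everything.

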